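# Set the sander to its third speed and start it

## Task

On the bench disc sander, push the upright speed lever along its slot away from its parked end, feeling the clicks, and stop when it has clicked into the third notch; do not let it go on past the third. Then press the start button fully down and let go of it. Do it all by pushing with the closed fingers or a fingertip: do not pinch the lever or force anything, do not press the button before the lever is in the third notch, and leave the loose things on and around the sander as they are.

Things in the scene. Friction and masses are not known exactly. Their poses are not given: they have to be found in the camera images.
- sander: Grey bench disc sander, fixed. Origin on the bench under its control panel; x to the machine's back, y to its left, z up. Flat deck 60 mm above the bench, x -55 to +285, y -170 to +170 mm. Lever slot along y at x = 0, lever positions y -75 to +55 mm; start button at x = 0, y +125 mm. Disc, motor and work rest stand at x beyond +110 mm, up to 225 mm above the bench.
- lever_top (a point): Centre of the top of the speed lever's handle, 136 mm above the bench. Handle: upright black block 30 mm (sander x) by 18 (y) by 38 tall, on a 12 mm stem. A side arm reaches 40 mm to the sander's +x, at most 42 mm above the deck; its sprung ball rides on the index strip at the same y as this point.
- speed_lever (a joint): Lever travel along the sander's +y, m: 0 at its end stop, 0.13 at the other. Starts parked at 0 to 0.008, short of notch 1; stays where left. Notch values differ from run to run (the strip is adjusted along the slot). Sliding takes under 1 N, climbing a ridge 4 to 7 N, falling to nothing at its crest, from where the lever snaps by itself up to 10 mm into the next notch (the click).
- index_strip: Fixed steel strip with rounded ridges on the deck, 34 mm to the sander's +x of the slot; 14 mm wide, 150 long, ridges 14 high. Origin on its underside at the first notch; y is the lever's sliding direction. Notches at y = 0, 20, 40, 60, 80 mm, ridges midway between and one at -10. The lever is in a notch when lever_top has its y in this frame; the third is y = +40 mm.
- start_button_top (a point): Centre of the top face of the start button: a round black push button 30 mm across in an aluminium housing, on the deck past the far end of the slot. Pressed straight down.
- start_button (a joint): Travel of the start button downwards, in m: 0 up, 0.006 fully down. Springs back; fully down takes 5 N.
- wood_wedge: plain wood block 45 x 60 x 22 mm lying loose on the sander's deck between the lever and the disc, at the robot's right (local about x +80, y -115 mm of the sander)
- cork_block: cork sanding block 45 x 75 x 35 mm lying loose on the sander's deck between the button and the motor (local about x +85, y +90 mm of the sander)
- paint_can: loose paint can, 100 mm across, 120 mm tall, on the bench to the left
- glass_jar: loose jar, 70 mm across, 110 mm tall, on the bench to the right
- chisel: loose hand tool with a wooden handle, about 200 mm long, lying on the bench to the right of the sander
- stave: loose flat wooden stave 220 x 70 x 14 mm lying on the bench at the left

How it is judged:
By the outcome, as a careful person would: the job done as asked, in the order asked, and still so for the second after the job is handed in, with the robot touching nothing.
It also fails if it takes over 64 s, if anything falls off the work surface, if the arm or the gripper's body presses on something with over 40 N, if the wrist force passes 120 N, or if a joint passes its speed limit or range.

## Robot

A 6-joint arm with a two-finger parallel gripper is mounted at the origin on the work surface. World frame = base frame: x ahead of the robot, y to its left, z up, the work surface at z = 0. Lengths are in m, angles in degrees, forces in N, time in s.
With the tool pointing down it reaches from about 0.4 to 0.825 m from the base axis. Payload 7 kg.
Tool frame: the origin (TCP) lies at the very end of the fingers, on their centre line; the grasp point (between the pads) lies 19 mm behind it (ctrl.grasp_offset is the distance from the TCP to the grasp point, in m); z points along the fingers, y is the line along which they close (so a half turn about z gives the same grasp; the last joint's range is limited). The gripper opens to 88 mm and grips with 3 to 60 N. Pads are 19 mm wide; open, the fingers measure 130 mm over their backs; the gripper's body (78 mm by 193 mm) begins 47 mm behind the grasp point.
Start: joints at [87.439, 20.546, 0.682, 0, -70.136, -16.507], TCP at [0.221, 0.638, 0.227] pointing down, gripper open.
Joint ranges: [-176.03, 176.03], [-82.01, 121.73], [-58.28, 71.71], [-173.87, 95.51], [-174.79, -0.11], [-173.66, 173.66]. Speed limits (degrees/s): [136.94, 136.94, 172.46, 180, 180, 180].

## Interface

Orientations are given as [roll, pitch, yaw] about the fixed x, y, z axes, in that order (R = Rz(yaw) Ry(pitch) Rx(roll)).
In Python, from plant import ctrl gives the robot as it stands. The module is installed in compiled form; this text tells all that it offers.
- The arm moves only by the tool jog_arm, never from a script. Its argument "plan" is a list that holds one entry, the list of rows, each a list of 7 numbers: the opening, from 0 (shut) to 1 (fully open), then the shift along the tool's x, y, z in m, then the turn, a rotation vector about the tool's x, y, z in degrees. A call has 1 to 20 rows; each row is the pose to reach, as a shift and turn from the pose commanded when the call began, along the tool's axes at that moment; what a row does not reach only later rows make up. A row lasts 1/8 s, in which the tool goes at most 62.5 mm and 10.7 degrees, less where a joint would pass 70% of its speed; a pose out of reach is approached as far as the arm can. A call with a gripper value outside its range is refused whole. The fingers move at their own pace and stop on an object; the grip force is fixed at half the most. Time passes only in rows, so rows that repeat a pose let the fingers close. It gives the time, the measured TCP pose, the force, the opening and the grip force at its end, in the units of the state.
- ctrl.get_obs(): the state, without advancing time (a new reading comes with each control period).
- ctrl.snapshot(name): name is "scene" or "top" or "wrist"; returns a dict with "image" (400x640x3 uint8, red, green, blue), "vertical_fov" (degrees; the focal length in pixels is half the picture's height over the tangent of half this angle, whatever the lens; pixels are square), "cx", "cy" (the principal point, pixels), "R" (3x3) and "t" (3): a world point X has camera coordinates R X + t; the wrist camera has in their place "T_tool_cam" (4x4, takes a point from camera to tool coordinates, whose origin is the TCP and whose axes are the flange's). Camera axes: x right, y down, z forward; pixel columns grow to the right and rows downward; lengths in m; the calibration is good to about 2 mm. A picture is of the moment at which its call begins: read the wrist's pose just before it. There is no depth.
- ctrl.close_job(): hands the job in; it is judged then, once.
The state is a dict: "clock": time; "joint_pos": joint angles; "qvel": joint speeds; "tau": joint torques, N m; "tool_pos": TCP position; "orientation": TCP orientation; "force": force on the tool from outside, world axes, zero at the start; "moment": the same for the moment, N m; "opening": finger opening in m; "gripper_force": force on a finger pad.
Only numpy, scipy, OpenCV 4.12 (cv2) and the standard library are available. Lean on these libraries where they do the work, as an engineer would, in place of code of your own. Each camera call takes 0.05 s, during which the arm holds its last target. There are 200 camera calls.

## Working session

There is one attempt and no reset: what is moved stays moved. The work goes in short steps, Python scripts to look and compute and a tool call to move; the robot and the scene stay as the last step left them, time stands still between calls to the robot, and variables do not carry over. Pictures are saved under pics/ and viewed, at most 10 in all, crops included, and the job is handed in when it is done.

Besides the shell and the picture viewer there is one more tool, called after "Call:" in YAML: its name, and indented under it one key for each argument. jog_arm: Moves the arm, as the interface text tells. Its arguments: {"type":"object","properties":{"plan":{"type":"array","items":{"type":"array","items":{"type":"array","items":{"type":"number"}}}}},"required":["plan"]}

```bash
mkdir -p pics; cat > h.py <<'E'
import numpy as np, cv2
from plant import ctrl
from scipy.spatial.transform import Rotation as Ro
def snap(n,f=None):
    o=ctrl.get_obs(); s=ctrl.snapshot(n)
    if f: cv2.imwrite('pics/'+f,s['image'][:,:,::-1])
    f_=200/np.tan(np.radians(s['vertical_fov']/2))
    K=np.array([[f_,0,s['cx']],[0,f_,s['cy']],[0,0,1]])
    if 'T_tool_cam' in s:
        T=np.eye(4);T[:3,:3]=Ro.from_euler('xyz',o['orientation'],degrees=True).as_matrix();T[:3,3]=o['tool_pos']
        W=np.linalg.inv(T@s['T_tool_cam']);R,t=W[:3,:3],W[:3,3]
    else: R,t=np.array(s['R']),np.array(s['t'])
    return dict(K=K,R=R,t=t,im=s['image'],keys={k:v for k,v in s.items() if k!='image'})
def ray(s,u,v,z):
    d=s['R'].T@np.linalg.inv(s['K'])@[u,v,1]; c=-s['R'].T@s['t']
    return c+d*(z-c[2])/d[2]
def proj(s,P):
    p=s['K']@(s['R']@np.array(P)+s['t']); return p[:2]/p[2]
E
python3 - <<'E'
from h import *
import pickle
for n in('scene','top','wrist'):
    s=snap(n,n+'0.png'); print(n,s['keys']); pickle.dump(s,open(n+'0.pkl','wb'))
print(ctrl.get_obs())
E
```

```text
scene {'vertical_fov': 45.063265180624164, 'cx': 333.67578525881464, 'cy': 199.90410353360855, 'R': array([[ 0.72783196,  0.68569192,  0.00933907],
       [ 0.51683578, -0.53954596, -0.66465851],
       [-0.45071212,  0.48858648, -0.74708891]]), 't': array([-0.40423916, -0.19424797,  1.71559532])}
top {'vertical_fov': 53.14708052054947, 'cx': 323.14778655831054, 'cy': 206.58531086415465, 'R': array([[ 0.00910021, -0.99995356, -0.00317101],
       [-0.97637217, -0.00820083, -0.21594012],
       [ 0.21590408,  0.00506118, -0.97640146]]), 't': array([-0.0083876 ,  0.58673624,  1.24628114])}
wrist {'vertical_fov': 67.310425825787, 'cx': 323.3290983629616, 'cy': 198.21052362282532, 'T_tool_cam': array([[-2.55671201e-04, -9.60810486e-01, -2.77205961e-01,
         7.49904947e-02],
       [ 9.99999950e-01, -1.94602467e-04, -2.47812485e-04,
         1.01561302e-03],
       [ 1.84155870e-04, -2.77206011e-01,  9.60810488e-01,
        -1.57848631e-01],
       [ 0.00000000e+00,  0.00000000e+00,  0.00000000e+00,
         1.00000000e+00]])}
{'clock': 0.15, 'joint_pos': array([ 8.74387196e+01,  2.05819132e+01,  6.46098156e-01, -1.53355478e-02,
       -7.01356127e+01, -1.65078941e+01]), 'qvel': array([ 0.02508104, -0.1160418 ,  0.11310646,  0.04817417, -0.04933669,
        0.00485372]), 'tau': array([-4.73340533e-04, -5.83274281e+01,  2.93290508e+01,  7.00124413e+00,
        8.75392172e-03, -1.13413541e-04]), 'tool_pos': array([0.22041835, 0.63760717, 0.22583884]), 'orientation': array([ 1.79927419e+02, -6.47385775e-03, -1.90743904e+01]), 'force': array([ 0.25006125,  1.59431318, -0.12028922]), 'moment': array([ 0.00373952,  0.01676625, -0.02783443]), 'gripper_force': 0.0, 'opening': 0.08750682833778563}
```

View pics/top0.png

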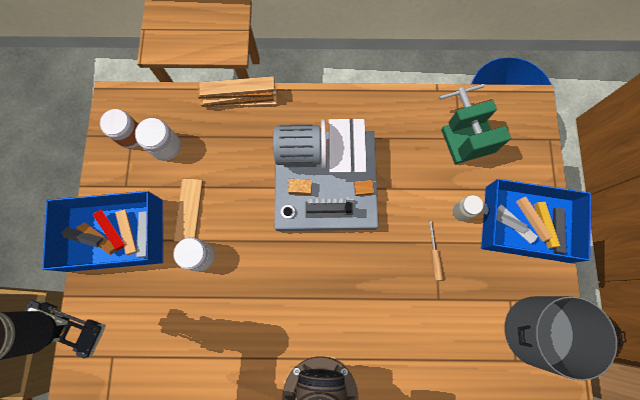

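View pics/scene0.png

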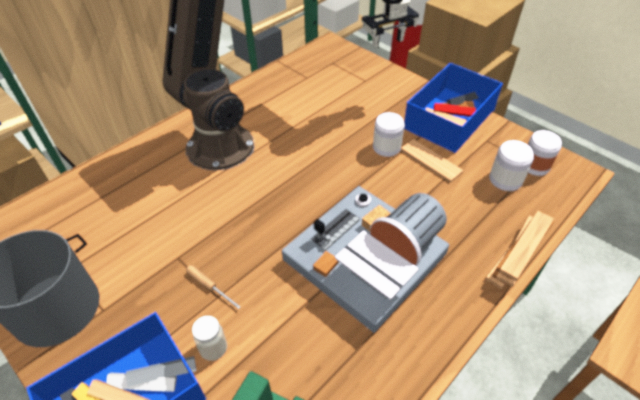

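The top view shows the sander at pixels (275–377, 130–230), the button near (288,211) and the lever near (355,207). The scene view agrees. I'll zoom in.

```bash
python3 - <<'E'
from h import *
import pickle
im=cv2.imread('pics/top0.png')
cv2.imwrite('pics/c.png',cv2.resize(im[165:240,268:384],None,fx=6.5,fy=6.5,interpolation=cv2.INTER_CUBIC))
s=pickle.load(open('top0.pkl','rb'))
print(ray(s,288,211,.08), ray(s,355,207,.136), proj(s,[.6,0,.06]))
E
```

```text
[0.56771553 0.11003786 0.08      ] [ 0.57040105 -0.10210264  0.136     ] [322.20138986 202.92947991]
```

View pics/c.png

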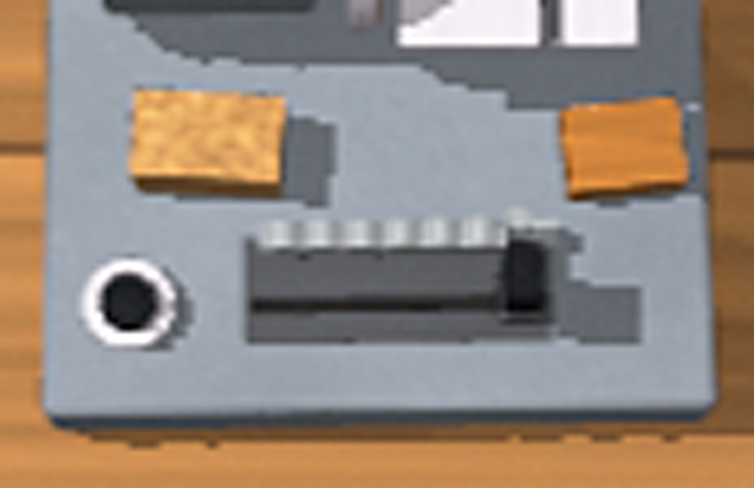

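The crop shows the button at (128,302), the handle top near (524,270), and the deck's front corners at (46,412) and (712,405). The sander is nearly aligned with the world axes.

```bash
cat >> h.py <<'E'
def plan(P,yaw):
    "shift and turn (tool axes, rotvec deg) from present pose to P with tool down at yaw"
    o=ctrl.get_obs(); R=Ro.from_euler('xyz',o['orientation'],degrees=True)
    return np.round(R.inv().apply(np.array(P)-o['tool_pos']),4), np.round((R.inv()*Ro.from_euler('xyz',[180,0,yaw],degrees=True)).as_rotvec(degrees=True),2)
E
python3 - <<'E'
from h import *
import pickle
s=pickle.load(open('top0.pkl','rb'))
c=lambda u,v,z: ray(s,268+(u+.5)/6.5-.5,165+(v+.5)/6.5-.5,z)
for a in [(46,410,.06),(712,403,.06),(128,302,.08),(524,262,.136)]: print(c(*a).round(4))
print(plan([.57,-.02,.29],0))
E
```

```text
[0.5162 0.1538 0.06  ]
[ 0.5226 -0.1792  0.06  ]
[0.5676 0.1124 0.08  ]
[ 0.5769 -0.0811  0.136 ]
(array([ 0.5453,  0.5073, -0.0635]), array([ 7.000e-02,  1.000e-02, -1.907e+01]))
```

Call:
jog_arm:
  plan:
    - [[0, 0, 0, -0.05, 0, 0, 0], [0, 0.04, 0.037, -0.06, 0, 0, -2], [0, 0.09, 0.083, -0.063, 0, 0, -4], [0, 0.14, 0.13, -0.063, 0, 0, -6], [0, 0.19, 0.176, -0.063, 0, 0, -8], [0, 0.24, 0.223, -0.063, 0, 0, -10], [0, 0.29, 0.27, -0.063, 0, 0, -12], [0, 0.34, 0.316, -0.063, 0, 0, -14], [0, 0.39, 0.363, -0.063, 0, 0, -16], [0, 0.44, 0.41, -0.063, 0, 0, -18], [0, 0.48, 0.447, -0.063, 0, 0, -20], [0, 0.515, 0.479, -0.063, 0, 0, -20], [0, 0.535, 0.498, -0.063, 0, 0, -20], [0, 0.545, 0.507, -0.063, 0, 0, -20], [0, 0.545, 0.507, -0.063, 0, 0, -20], [0, 0.545, 0.507, -0.063, 0, 0, -20], [0, 0.545, 0.507, -0.063, 0, 0, -20], [0, 0.545, 0.507, -0.063, 0, 0, -20]]

```text
clock: 2.4
tool_pos: [0.5698, -0.0184, 0.2899]
orientation: [-180.0, -0.0, 1.0]
force: [0.8, -0.5, -0.4]
opening: 0.0004
gripper_force: 0.0
```

```bash
python3 - <<'E'
from h import *
import pickle
s=snap('wrist','w1.png');pickle.dump(s,open('w1.pkl','wb'))
im=s['im'];o=ctrl.get_obs();print(o['clock'],o['tool_pos'],o['orientation'],o['force'],o['opening'])
E
```

```text
2.45 [ 0.56983428 -0.01859746  0.28980847] [-1.79992159e+02 -2.23348954e-02  9.97879472e-01] [-0.09179565 -0.53764084  0.51517198] 0.0002618611260714108
```

View pics/w1.png

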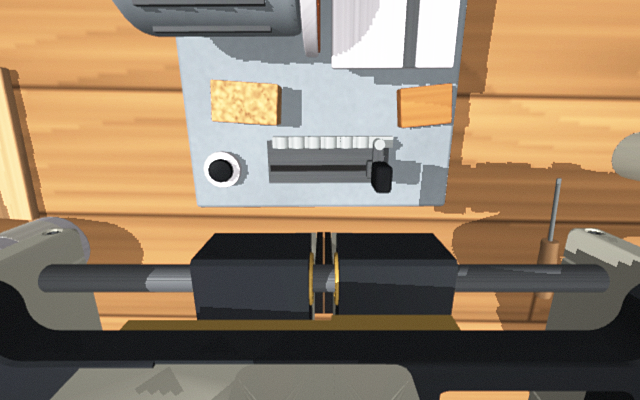

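```bash
python3 - <<'E'
import cv2
im=cv2.imread('pics/w1.png')
cv2.imwrite('pics/c1.png',cv2.resize(im[125:200,255:405],None,fx=5.3,fy=5.3,interpolation=cv2.INTER_CUBIC))
E
```

```text
(no output)
```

View pics/c1.png

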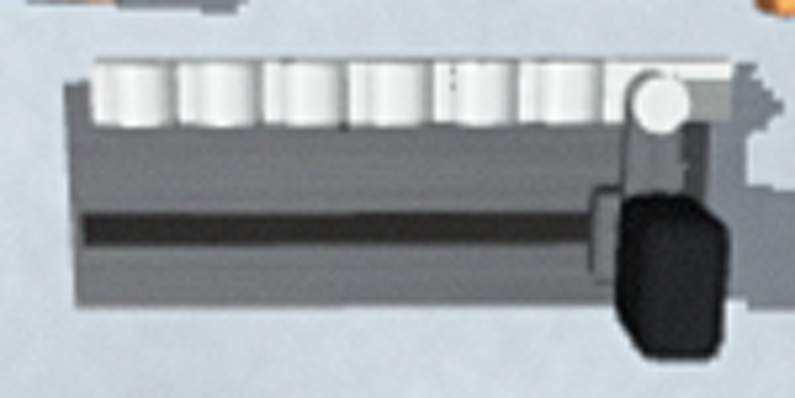

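The crop shows the strip running from (93,60) to (732,120), with the ball at (660,105). It isn't clear which blocks are ridges and which are notches, so I'll look from closer.

Call:
jog_arm:
  plan:
    - [[0, -0.03, 0.02, 0.04, 0, 0, 0], [0, -0.06, 0.04, 0.08, 0, 0, 0], [0, -0.06, 0.04, 0.13, 0, 0, 0], [0, -0.06, 0.04, 0.165, 0, 0, 0], [0, -0.06, 0.04, 0.17, 0, 0, 0], [0, -0.06, 0.04, 0.17, 0, 0, 0], [0, -0.06, 0.04, 0.17, 0, 0, 0]]

```text
clock: 3.32
tool_pos: [0.5119, -0.0599, 0.1212]
orientation: [-180.0, -0.2, 1.0]
force: [0.1, -0.3, -0.1]
opening: 0.0006
gripper_force: 0.0
```

```bash
python3 - <<'E'
from h import *
import pickle
s=snap('wrist','w2.png');pickle.dump(s,open('w2.pkl','wb'))
o=ctrl.get_obs();print(o['clock'],o['tool_pos'],o['orientation'],o['force'])
p=[proj(s,P) for P in ([.60,.09,.074],[.60,-.12,.074],[.57,-.08,.136])];print(p)
im=s['im'][:,:,::-1]
u0=int(p[0][0]); v0=int(p[0][1])-45; print(u0,v0)
c=im[max(v0,0):v0+110, max(u0,0):u0+330]; cv2.imwrite('pics/c2.png',cv2.resize(cv2.convertScaleAbs(c,alpha=.75),None,fx=2.4,fy=2.4,interpolation=cv2.INTER_CUBIC))
E
```

```text
3.375 [ 0.51172729 -0.0599747   0.1210929 ] [-1.79977124e+02 -1.51931124e-01  9.56510147e-01] [-0.34335836  1.11876201 -0.6551072 ]
[array([90.66830441, 85.89570288]), array([417.2655826 ,  91.60497531]), array([365.7638141 , 148.50337082])]
90 40
```

View pics/c2.png

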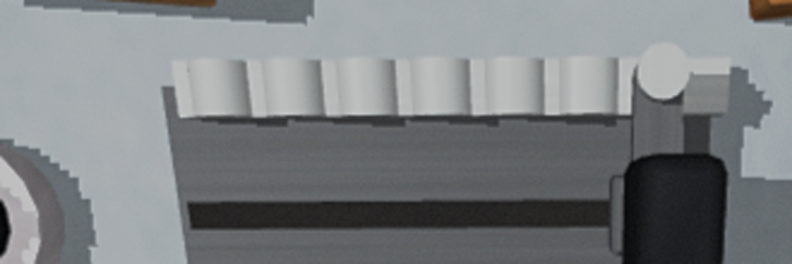

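The crop shows six ridges, from ridge 90 at u≈220 to ridge −10 at u≈590, with notch 1 at u≈553 and notch 3 at u≈405. The ball is at u≈664, before the −10 ridge, so three clicks are expected.

```bash
python3 - <<'E'
from h import *
import pickle
s=pickle.load(open('w2.pkl','rb'))
c=lambda u,v,z: ray(s,90+(u+.5)/2.4-.5,40+(v+.5)/2.4-.5,z)
for z in(.062,.074): print('notches',z,[c(u,90,z).round(4)[:2] for u in (553,479,405.5,331.5,257.5)])
print('ridges',[c(u,85,.074)[1].round(4) for u in (590,516,441.5,369,295,220)])
print('handle',c(676,200,.136), 'edges',c(627,200,.136)[1],c(725,200,.136)[1],'ball',c(664,72,.085))
print('slot',c(400,215,.06), 'cam',-s['R'].T@s['t'])
print(plan([.57,-.15,.115],1))
E
```

```text
notches 0.062 [array([ 0.6089, -0.0571]), array([ 0.6085, -0.0363]), array([ 0.6082, -0.0156]), array([0.6079, 0.0052]), array([0.6075, 0.0259])]
notches 0.074 [array([ 0.6076, -0.0572]), array([ 0.6073, -0.0376]), array([ 0.607 , -0.0181]), array([0.6067, 0.0016]), array([0.6063, 0.0212])]
ridges [np.float64(-0.067), np.float64(-0.0474), np.float64(-0.0277), np.float64(-0.0085), np.float64(0.0112), np.float64(0.031)]
handle [ 0.58173428 -0.08194925  0.136     ] edges -0.07250299818613713 -0.09139521848212676 ball [ 0.6111218  -0.08501221  0.085     ]
slot [ 0.57375011 -0.01212878  0.06      ] cam [ 0.58609651 -0.0596738   0.27921992]
(array([0.0567, 0.091 , 0.0062]), array([-0.02, -0.15, -0.04]))
```

Call:
jog_arm:
  plan:
    - [[0, 0, 0.045, 0, 0, 0, 0], [0, 0, 0.085, 0, 0, 0, 0], [0, 0.03, 0.09, 0, 0, 0, 0], [0, 0.058, 0.09, 0.01, 0, 0, 0], [0, 0.06, 0.09, 0.014, 0, 0, 0], [0, 0.06, 0.08, 0.014, 0, 0, 0], [0, 0.06, 0.07, 0.014, 0, 0, 0], [0, 0.06, 0.06, 0.014, 0, 0, 0], [0, 0.06, 0.055, 0.014, 0, 0, 0], [0, 0.06, 0.055, 0.014, 0, 0, 0]]

```text
clock: 4.62
tool_pos: [0.5716, -0.1137, 0.1059]
orientation: [-180.0, -0.0, 1.0]
force: [-0.5, -0.3, 0.4]
opening: 0.0002
gripper_force: 0.0
```

```bash
python3 - <<'E'
from h import *
import pickle
s=snap('wrist');pickle.dump(s,open('w3.pkl','wb'))
o=ctrl.get_obs();print(o['clock'],o['tool_pos'],o['orientation'],o['force'])
cv2.imwrite('pics/c3.png',cv2.resize(s['im'][60:310,120:460,::-1],None,fx=2.3,fy=2.3,interpolation=cv2.INTER_CUBIC))
E
```

```text
4.675 [ 0.57156136 -0.11398744  0.10575577] [-1.7999944e+02 -1.4835509e-02  9.6714659e-01] [-0.23651748 -0.46512161  0.11976465]
```

View pics/c3.png

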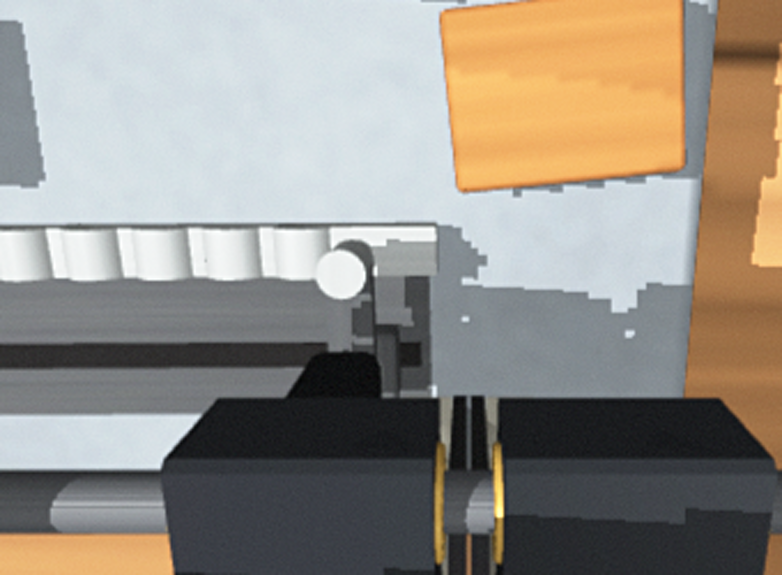

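The fingers are not touching yet; the ball at (341,272) is still short of the ridge at (300,250). I'll creep along +y, which is tool −y.

Call:
jog_arm:
  plan:
    - [[0, 0, -0.004, 0, 0, 0, 0], [0, 0, -0.008, 0, 0, 0, 0], [0, 0, -0.011, 0, 0, 0, 0], [0, 0, -0.011, 0, 0, 0, 0]]

```text
clock: 5.18
tool_pos: [0.5713, -0.1033, 0.1055]
orientation: [180.0, 0.0, 0.9]
force: [-0.4, -1.9, 0.4]
opening: 0.0004
gripper_force: 1.2
```

Call:
jog_arm:
  plan:
    - [[0, 0, -0.002, 0, 0, 0, 0], [0, 0, -0.004, 0, 0, 0, 0], [0, 0, -0.004, 0, 0, 0, 0]]

```text
clock: 5.55
tool_pos: [0.5712, -0.0996, 0.1055]
orientation: [180.0, 0.0, 0.9]
force: [0.1, -3.9, 0.1]
opening: 0.0008
gripper_force: 1.5
```

Call:
jog_arm:
  plan:
    - [[0, 0, -0.002, 0, 0, 0, 0], [0, 0, -0.003, 0, 0, 0, 0], [0, 0, -0.003, 0, 0, 0, 0]]

```text
clock: 5.92
tool_pos: [0.5712, -0.096, 0.1055]
orientation: [-180.0, 0.0, 0.9]
force: [-1.0, -0.8, 0.0]
opening: 0.0008
gripper_force: 0.7
```

The first click came at TCP y≈−0.097, as predicted with a finger half-width of 21 mm. The next crests should be at about −0.077 and −0.057.

Call:
jog_arm:
  plan:
    - [[0, 0, -0.004, 0, 0, 0, 0], [0, 0, -0.008, 0, 0, 0, 0], [0, 0, -0.01, 0, 0, 0, 0], [0, 0, -0.01, 0, 0, 0, 0]]

```text
clock: 6.42
tool_pos: [0.5712, -0.0858, 0.1056]
orientation: [-180.0, -0.0, 1.0]
force: [0.3, 0.1, 0.7]
opening: 0.0008
gripper_force: 0.0
```

Call:
jog_arm:
  plan:
    - [[0, 0, -0.002, 0, 0, 0, 0], [0, 0, -0.004, 0, 0, 0, 0], [0, 0, -0.004, 0, 0, 0, 0]]

```text
clock: 6.8
tool_pos: [0.571, -0.0829, 0.1056]
orientation: [180.0, 0.0, 0.9]
force: [0.4, -4.5, -0.2]
opening: 0.0007
gripper_force: 2.1
```

Call:
jog_arm:
  plan:
    - [[0, 0, -0.002, 0, 0, 0, 0], [0, 0, -0.003, 0, 0, 0, 0], [0, 0, -0.003, 0, 0, 0, 0]]

```text
clock: 7.18
tool_pos: [0.571, -0.08, 0.1056]
orientation: [180.0, 0.0, 0.9]
force: [1.7, -4.7, -0.1]
opening: 0.0006
gripper_force: 2.3
```

Call:
jog_arm:
  plan:
    - [[0, 0, -0.002, 0, 0, 0, 0], [0, 0, -0.002, 0, 0, 0, 0], [0, 0, -0.002, 0, 0, 0, 0]]

```text
clock: 7.55
tool_pos: [0.5709, -0.0772, 0.1055]
orientation: [-180.0, 0.0, 0.9]
force: [-0.2, -1.9, -0.0]
opening: 0.0
gripper_force: 0.7
```

Call:
jog_arm:
  plan:
    - [[0, 0, -0.002, 0, 0, 0, 0], [0, 0, -0.002, 0, 0, 0, 0]]

```text
clock: 7.8
tool_pos: [0.5709, -0.0749, 0.1055]
orientation: [-180.0, -0.0, 0.9]
force: [-0.1, 0.1, -0.5]
opening: 0.0001
gripper_force: 0.0
```

Call:
jog_arm:
  plan:
    - [[0, 0, -0.003, 0, 0, 0, 0], [0, 0, -0.006, 0, 0, 0, 0], [0, 0, -0.007, 0, 0, 0, 0], [0, 0, -0.007, 0, 0, 0, 0]]

```text
clock: 8.3
tool_pos: [0.5708, -0.068, 0.1056]
orientation: [-180.0, -0.0, 0.9]
force: [0.3, -0.1, 0.2]
opening: 0.0005
gripper_force: 0.0
```

Call:
jog_arm:
  plan:
    - [[0, 0, -0.002, 0, 0, 0, 0], [0, 0, -0.004, 0, 0, 0, 0], [0, 0, -0.004, 0, 0, 0, 0]]

```text
clock: 8.68
tool_pos: [0.5707, -0.0641, 0.1056]
orientation: [-180.0, 0.0, 0.9]
force: [0.1, 0.3, -0.8]
opening: 0.0004
gripper_force: 0.0
```

Call:
jog_arm:
  plan:
    - [[0, 0, -0.002, 0, 0, 0, 0], [0, 0, -0.003, 0, 0, 0, 0], [0, 0, -0.003, 0, 0, 0, 0]]

```text
clock: 9.05
tool_pos: [0.5706, -0.0624, 0.1056]
orientation: [179.9, 0.0, 0.9]
force: [1.2, -7.3, -0.1]
opening: 0.0006
gripper_force: 3.4
```

Call:
jog_arm:
  plan:
    - [[0, 0, -0.002, 0, 0, 0, 0], [0, 0, -0.003, 0, 0, 0, 0], [0, 0, -0.003, 0, 0, 0, 0]]

```text
clock: 9.43
tool_pos: [0.5706, -0.0589, 0.1056]
orientation: [180.0, 0.0, 0.9]
force: [0.5, -3.6, -0.1]
opening: 0.0005
gripper_force: 2.0
```

Call:
jog_arm:
  plan:
    - [[0, 0, -0.0015, 0, 0, 0, 0], [0, 0, -0.0015, 0, 0, 0, 0], [0, 0, -0.0015, 0, 0, 0, 0]]

```text
clock: 9.8
tool_pos: [0.5705, -0.0566, 0.1055]
orientation: [-180.0, 0.0, 0.9]
force: [-0.8, -1.5, -0.5]
opening: 0.0005
gripper_force: 0.6
```

Call:
jog_arm:
  plan:
    - [[0, 0, -0.0015, 0, 0, 0, 0], [0, 0, -0.0015, 0, 0, 0, 0], [0, 0, -0.0015, 0, 0, 0, 0]]

```text
clock: 10.18
tool_pos: [0.5707, -0.0549, 0.1056]
orientation: [-180.0, -0.0, 0.9]
force: [-0.3, 0.1, -0.0]
opening: 0.0003
gripper_force: 0.0
```

```bash
python3 - <<'E'
from h import *
import pickle
s=snap('wrist');pickle.dump(s,open('w4.pkl','wb'))
o=ctrl.get_obs();print(o['clock'],o['tool_pos'],o['force'])
for y in(-.067,-.057,-.037,-.017): print(y,(proj(s,[.607,y,.08])-[150,60])*2.3)
cv2.imwrite('pics/c4.png',cv2.resize(s['im'][60:260,150:490,::-1],None,fx=2.3,fy=2.3,interpolation=cv2.INTER_CUBIC))
E
```

```text
10.225 [ 0.57069217 -0.05498054  0.10557976] [ 0.02092932  0.50933363 -0.88936061]
-0.067 [442.05720186 266.80706537]
-0.057 [405.10123681 266.21870352]
-0.037 [331.13903122 265.0411794 ]
-0.017 [257.10971561 263.86258685]
```

View pics/c4.png

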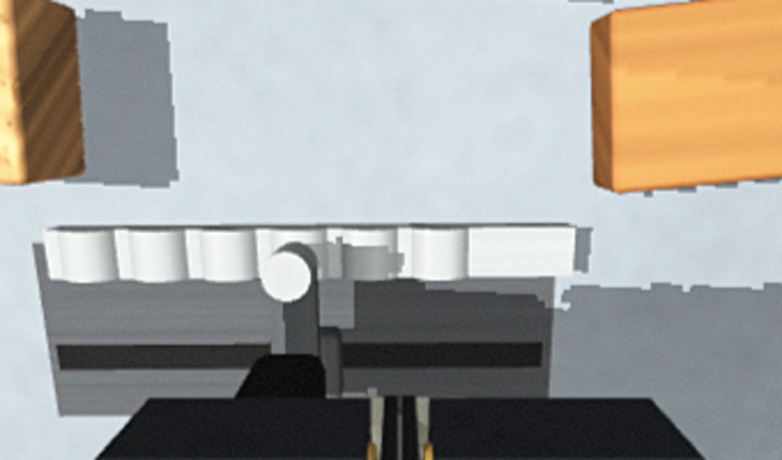

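The ball, at (287,275), is still on the crest of ridge 30 (u≈295), so the third click hasn't happened yet. I'll nudge a little further.

Call:
jog_arm:
  plan:
    - [[0, 0, -0.001, 0, 0, 0, 0], [0, 0, -0.002, 0, 0, 0, 0], [0, 0, -0.002, 0, 0, 0, 0]]

```text
clock: 10.6
tool_pos: [0.5705, -0.0531, 0.1056]
orientation: [-180.0, -0.0, 0.9]
force: [-0.8, 0.1, -0.7]
opening: 0.0003
gripper_force: 0.0
```

```bash
cat > ball.py <<'E'
from h import *
s=snap('wrist'); o=ctrl.get_obs();print(o['clock'],o['tool_pos'],o['force'])
v0=int(proj(s,[.607,-.03,.08])[1]); u0=int(proj(s,[.607,.05,.08])[0])
g=cv2.GaussianBlur(cv2.cvtColor(s['im'],cv2.COLOR_RGB2GRAY),(3,3),0)
c=cv2.HoughCircles(g[v0-30:v0+30,u0:u0+200],cv2.HOUGH_GRADIENT,1,20,param1=80,param2=10,minRadius=8,maxRadius=14)
if c is not None:
    for u,v,r in c[0][:3]: print(u+u0,v+v0-30,r,ray(s,u+u0,v+v0-30,.085)[:2])
cv2.imwrite('pics/b%d.png'%(o['clock']*1000),cv2.resize(s['im'][60:260,150:490,::-1],None,fx=2.3,fy=2.3,interpolation=cv2.INTER_CUBIC))
E
python3 ball.py
```

```text
10.65 [ 0.57052357 -0.05309594  0.1055528 ] [ 0.35885693 -0.06572703  0.24323892]
273.5 179.5 11.1 [ 0.60507072 -0.0232438 ]
```

Call:
jog_arm:
  plan:
    - [[0, 0, -0.001, 0, 0, 0, 0], [0, 0, -0.002, 0, 0, 0, 0], [0, 0, -0.002, 0, 0, 0, 0]]

```text
clock: 11.02
tool_pos: [0.5705, -0.0511, 0.1056]
orientation: [-180.0, -0.0, 0.9]
force: [0.4, -1.0, -1.0]
opening: 0.0003
gripper_force: 0.0
```

```bash
python3 ball.py; ls pics
```

```text
11.075 [ 0.57050143 -0.05113932  0.10553915] [-0.05901444  0.03175776  0.25856929]
272.5 180.5 11.0 [ 0.60443081 -0.02055339]
b10650.png
b11075.png
c.png
c1.png
c2.png
c3.png
c4.png
scene0.png
top0.png
w1.png
w2.png
wrist0.png
```

Call:
jog_arm:
  plan:
    - [[0, 0, -0.001, 0, 0, 0, 0], [0, 0, -0.002, 0, 0, 0, 0], [0, 0, -0.003, 0, 0, 0, 0], [0, 0, -0.003, 0, 0, 0, 0]]

```text
clock: 11.58
tool_pos: [0.5705, -0.0482, 0.1056]
orientation: [-180.0, -0.0, 0.9]
force: [-0.1, -0.5, -0.7]
opening: 0.0001
gripper_force: 0.0
```

```bash
python3 ball.py
```

```text
11.625 [ 0.57049252 -0.04820758  0.10557473] [0.40048455 0.27748682 0.11266965]
266.5 179.5 11.0 [ 0.60493917 -0.01404123]
321.5 171.5 12.2 [ 0.61040813 -0.04736684]
```

View pics/b11075.png

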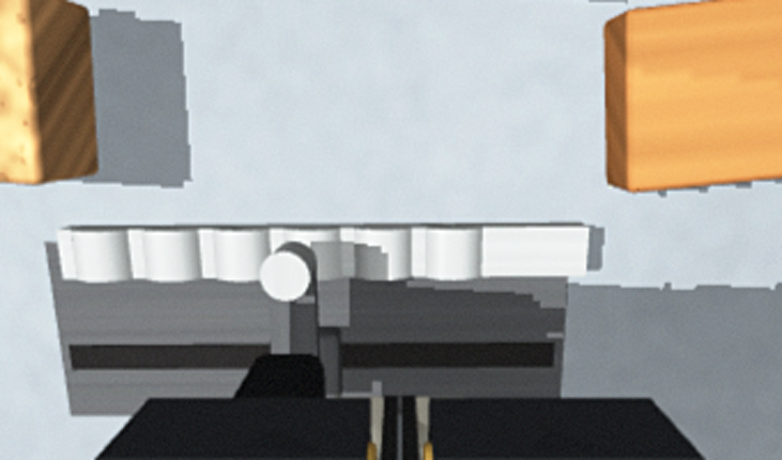

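It moved about 6 mm while the finger moved 3 mm, so it has snapped. I'll back off and check.

Call:
jog_arm:
  plan:
    - [[0, 0, 0.005, 0, 0, 0, 0], [0, 0, 0.012, 0, 0, 0, 0], [0, 0, 0.012, 0, 0, 0, 0], [0, 0, 0.012, 0, 0, 0, 0]]

```text
clock: 12.12
tool_pos: [0.5706, -0.0605, 0.1055]
orientation: [-180.0, 0.0, 0.9]
force: [-0.0, -0.1, 0.0]
opening: 0.0003
gripper_force: 0.0
```

```bash
python3 ball.py
```

```text
12.175 [ 0.57065046 -0.06035632  0.10553265] [-0.10391602 -0.09239763 -0.95797844]
244.5 179.5 11.0 [ 0.60491437 -0.01301848]
168.5 169.5 12.1 [0.61035884 0.03233555]
267.5 177.5 13.4 [ 0.60637176 -0.02702594]
```

The ball's y, triangulated from the two views, is −0.017, which matches notch 3. Next I'll go up and over to look at the button.

Call:
jog_arm:
  plan:
    - [[0, 0, 0, -0.05, 0, 0, 0], [0, 0, 0, -0.08, 0, 0, 0], [0, -0.02, -0.04, -0.08, 0, 0, 0], [0, -0.045, -0.09, -0.08, 0, 0, 0], [0, -0.07, -0.14, -0.08, 0, 0, 0], [0, -0.07, -0.17, -0.07, 0, 0, 0], [0, -0.07, -0.172, -0.07, 0, 0, 0], [0, -0.07, -0.172, -0.07, 0, 0, 0], [0, -0.07, -0.172, -0.07, 0, 0, 0]]

```text
clock: 13.3
tool_pos: [0.498, 0.1099, 0.1757]
orientation: [180.0, -0.0, 0.9]
force: [-0.3, -0.3, -0.1]
opening: 0.0004
gripper_force: 0.0
```

```bash
python3 - <<'E'
from h import *
import pickle
s=snap('wrist');pickle.dump(s,open('w5.pkl','wb'))
o=ctrl.get_obs();print(o['clock'],o['tool_pos'],o['orientation'])
print(proj(s,[.568,.112,.085]))
g=cv2.GaussianBlur(cv2.cvtColor(s['im'],cv2.COLOR_RGB2GRAY),(3,3),0)
u,v=proj(s,[.568,.112,.085]).astype(int)
c=cv2.HoughCircles(g[v-50:v+50,u-50:u+50],cv2.HOUGH_GRADIENT,1,30,param1=80,param2=12,minRadius=12,maxRadius=40)
print(None if c is None else c[0]+[u-50,v-50,0])
cv2.imwrite('pics/b5.png',cv2.resize(s['im'][40:265,190:500,::-1],None,fx=2.5,fy=2.5,interpolation=cv2.INTER_CUBIC))
E
```

```text
13.35 [0.49805489 0.10981057 0.17568565] [ 1.79999147e+02 -5.79223513e-03  8.67692288e-01]
[320.85432159 117.59936223]
[[322.5        111.5         26.79999924]]
```

View pics/b5.png

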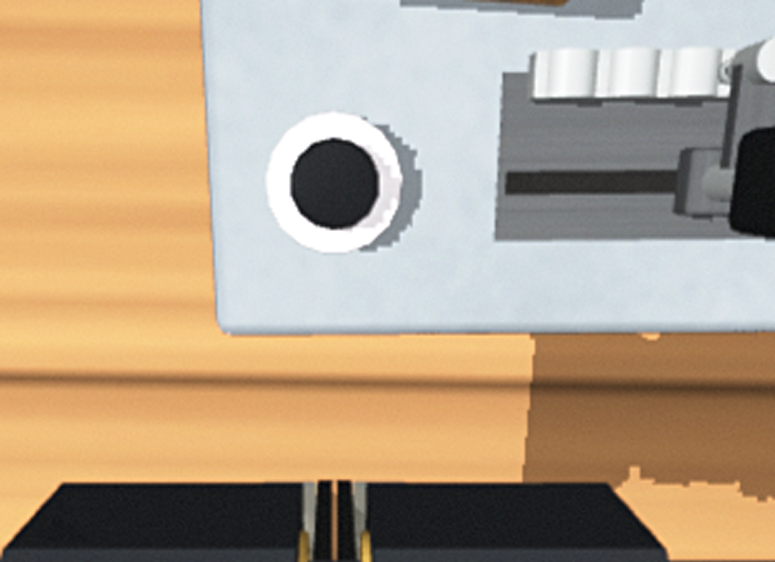

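The view shows three ridges to the left of the ball (90, 70 and 50), so the lever is in notch 3. The black button cap is centred at crop (335,183), with the housing clear around it.

```bash
python3 - <<'E'
from h import *
import pickle
s=pickle.load(open('w5.pkl','rb'))
for z in(.075,.085): print(ray(s,323.8,112.9,z), ray(s,306.2,112.9,z)[1]-ray(s,341.4,112.9,z)[1])
print(plan([.569,.1115,.115],.9))
E
```

```text
[0.57160717 0.10968522 0.075     ] 0.029138471980905592
[0.57164818 0.10970247 0.085     ] 0.028011379040992213
(array([ 0.071 , -0.0006,  0.0607]), array([ 0.  , -0.01, -0.03]))
```

Call:
jog_arm:
  plan:
    - [[0, 0.04, 0, 0.02, 0, 0, 0], [0, 0.07, -0.001, 0.05, 0, 0, 0], [0, 0.0725, -0.001, 0.07, 0, 0, 0], [0, 0.0725, -0.001, 0.083, 0, 0, 0], [0, 0.0725, -0.001, 0.086, 0, 0, 0], [0, 0.0725, -0.001, 0.086, 0, 0, 0], [0, 0.0725, -0.001, 0.086, 0, 0, 0]]

```text
clock: 14.22
tool_pos: [0.5707, 0.113, 0.0907]
orientation: [-180.0, -0.1, 1.0]
force: [0.1, 0.3, 0.8]
opening: 0.0004
gripper_force: 0.0
```

Call:
jog_arm:
  plan:
    - [[0, 0, 0, 0.002, 0, 0, 0], [0, 0, 0, 0.004, 0, 0, 0], [0, 0, 0, 0.004, 0, 0, 0]]

```text
clock: 14.6
tool_pos: [0.5702, 0.1127, 0.0854]
orientation: [180.0, 0.0, 0.9]
force: [-0.0, -0.8, -0.3]
opening: 0.0006
gripper_force: 0.0
```

Call:
jog_arm:
  plan:
    - [[0, 0, 0, 0.002, 0, 0, 0], [0, 0, 0, 0.003, 0, 0, 0], [0, 0, 0, 0.003, 0, 0, 0]]

```text
clock: 14.98
tool_pos: [0.5703, 0.1127, 0.0825]
orientation: [180.0, 0.0, 0.9]
force: [0.2, 0.6, 0.2]
opening: 0.0005
gripper_force: 0.0
```

Call:
jog_arm:
  plan:
    - [[0, 0, 0.001, 0.002, 0, 0, 0], [0, 0, 0.0015, 0.003, 0, 0, 0], [0, 0, 0.0015, 0.003, 0, 0, 0]]

```text
clock: 15.35
tool_pos: [0.5707, 0.1115, 0.0798]
orientation: [-180.0, -0.0, 0.9]
force: [0.1, 1.8, 2.7]
opening: 0.0001
gripper_force: 1.4
```

Call:
jog_arm:
  plan:
    - [[0, 0, 0, 0.002, 0, 0, 0], [0, 0, 0, 0.003, 0, 0, 0], [0, 0, 0, 0.003, 0, 0, 0]]

```text
clock: 15.72
tool_pos: [0.5708, 0.1115, 0.0768]
orientation: [-180.0, -0.0, 0.9]
force: [-0.4, 3.5, 3.8]
opening: 0.0005
gripper_force: 2.3
```

Call:
jog_arm:
  plan:
    - [[0, 0, 0, 0.002, 0, 0, 0], [0, 0, 0, 0.002, 0, 0, 0]]

```text
clock: 15.98
tool_pos: [0.5708, 0.1115, 0.0761]
orientation: [-180.0, -0.1, 1.0]
force: [-4.9, 3.2, 15.5]
opening: 0.0007
gripper_force: 7.8
```

Call:
jog_arm:
  plan:
    - [[0, 0, 0, 0.002, 0, 0, 0], [0, 0, 0, 0.002, 0, 0, 0]]

```text
clock: 16.23
tool_pos: [0.571, 0.1116, 0.0758]
orientation: [-180.0, -0.1, 1.0]
force: [-10.0, 2.9, 30.5]
opening: 0.0007
gripper_force: 15.1
```

There was a hard stop 6 mm below first contact, so the button is fully down. I'll let go and retreat straight up.

Call:
jog_arm:
  plan:
    - [[0, 0, 0, -0.005, 0, 0, 0], [0, 0, 0, -0.02, 0, 0, 0], [0, 0, 0, -0.06, 0, 0, 0], [0, 0, 0, -0.1, 0, 0, 0], [0, -0.03, 0, -0.1, 0, 0, 0], [0, -0.07, 0, -0.1, 0, 0, 0], [0, -0.073, 0, -0.1, 0, 0, 0], [0, -0.073, 0, -0.1, 0, 0, 0], [0, -0.073, 0, -0.1, 0, 0, 0]]

```text
clock: 17.35
tool_pos: [0.4979, 0.11, 0.1725]
orientation: [180.0, 0.0, 0.9]
force: [-0.3, 0.0, 0.2]
opening: 0.0003
gripper_force: 0.0
```

```bash
python3 - <<'E'
from h import *
import pickle
a=pickle.load(open('w5.pkl','rb'));s=snap('wrist')
o=ctrl.get_obs();print(o['clock'],o['tool_pos'],o['force'])
# ball / handle relative shift between before- and after-press views, versus ridge background
def roi(s,P,h): u,v=proj(s,P).astype(int);return s['im'][v-h:v+h,u-h:u+h],(u-h,v-h)
for nm,P in (('ball',[.607,-.017,.098]),('cap',[.5716,.1097,.082]),('slot end',[.572,.05,.06])):
    T,(u,v)=roi(a,P,14); S,(u2,v2)=roi(s,P,30)
    m=cv2.matchTemplate(S,T,cv2.TM_CCOEFF_NORMED);_,q,_,l=cv2.minMaxLoc(m)
    pa,pb=proj(a,P),proj(s,P)
    print(nm,round(q,3),'moved px',np.array(l)+[u2,v2]-[u,v]-(pb-pa))
E
```

```text
17.4 [0.49788255 0.10997815 0.17230742] [-0.04244134  0.25198879 -0.47428874]
ball 0.974 moved px [ 0.2822741  -0.23491636]
cap 0.95 moved px [-0.13154228  0.18067075]
slot end 0.996 moved px [0.07460401 0.12330363]
```

```bash
python3 -c "
from plant import ctrl
print(ctrl.close_job())"
```

```text
the job is handed in; nothing more can be done
None
```

I pushed the speed lever to the third notch (three clicks), then pressed the start button to its hard stop and released it; the cap came back up, the lever hadn't moved, and the job was handed in at about 17 s.

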